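# Load the marking jig and click its selector to the batch count

## Robot

A 7-joint arm with a two-finger parallel gripper is mounted at the origin on a cart in front of the work surface, level with it; the furniture and walls round the work are solid. World frame = base frame: x ahead of the robot, y to its left, z up, the work surface at z = 0. Lengths are in mm, angles in rad, forces in N, time in s.
With the tool pointing down it reaches from about 425 to 975 mm from the base axis. Payload 16.7 kg.
Tool frame: the origin (TCP) lies on the centre line of the jaws, within the pads' length; the fingertips stand 17 mm ahead of it and the grasp point (between the pads) lies 2 mm behind it; z points along the fingers, y is the direction in which the jaws open and shut (so a half turn about z gives the same grasp; the last joint's range is limited). The gripper opens to 85 mm and grips with 20 to 120 N. Pads are 22 mm wide; open, the fingers measure 114 mm over their backs; the gripper's body (76 mm by 85 mm) begins 54 mm behind the grasp point. The pads swing forward as they close: fully open they stand 13 mm farther back than shut.
Start: joints at [1.099, 0.426, 0.074, 1.606, -0.034, 1.111, -0.067], TCP at [213.453, -640.324, 248.302] pointing down, gripper open.
Joint ranges: [-2.85, 2.85], [-0.5, 2.14], [-1.23, 1.37], [0.21, 2.46], [-1.02, 4.16], [0.16, 2.05], [-2.73, 2.73]. Speed limits (rad/s): [1.89, 1.89, 2.39, 2.39, 3.01, 3.01, 3.01].

## Interface

Orientations are given as a unit quaternion [w, x, y, z].
In Python, from workcell import reach, move_l, move_j, let_go, grab, sleep, inverse_kinematics, observe, get_image, camera_params, PlanningError, job_done gives the robot as it stands. Calls block until the motion is done:
- reach(position, orientation): joint-space move of the TCP to a pose.
- move_l(position, max_speed=150, orientation=None, threshold=None): straight line of the TCP; orientation=None keeps the orientation; max_speed is the mean speed in mm/s. With threshold (N) it stops when the force on the tool has changed by that much, and returns True; else False.
- move_j(angles): joint-space move.
- let_go() and grab(effort=None): open the fingers fully, or close them until they stop; effort is the grip in N (None keeps the last).
- sleep(seconds).
- inverse_kinematics(position, orientation): joint angles nearest the present ones, or None.
- observe(): the state.
- get_image(name): name is "scene" or "top"; returns the picture (420x560x3 uint8, red, green, blue); there is no depth.
- camera_params(name): a dict with "mtx" (3x3 intrinsics, pixels), "R" (3x3) and "t" (3): a world point X has camera coordinates R X + t. Camera axes: x right, y down, z forward; pixel columns grow to the right and rows downward; lengths in mm; the calibration is good to about 2 mm. A picture is of the moment at which its call begins. camera_params takes no time and is no camera call.
A pose or a line that the arm cannot do raises PlanningError and nothing moves.
- job_done(): hands the job in, once; it reports no verdict.
The state is a dict: "clock": time; "joint_positions": joint angles; "qvel": joint speeds; "tau": joint torques, N m; "tcp_pos": TCP position; "ee_rot": TCP orientation; "wrist_force": force on the tool from outside, world axes, zero at the start; "torque": the same for the moment, N m; "gripper_width": opening from 0.0 (shut) to 1.0 (fully open).
Only numpy, scipy, OpenCV 4.12 (cv2) and the standard library are available. Lean on these libraries where they do the work, as an engineer would, in place of code of your own. Each camera call takes 0.05 s, during which the arm holds its last target.

## Task

First clear the old batch count: click the selector knob all the way back to its line mark (zero). Then load every loose square bar on the bench into the marking jig, one to a bay, lying flat and pushed fully home, its end against the far fence and its long side against the stop block at the bay's left; once all are home, click the selector up to the number of bars you loaded and leave it resting in that click. Do not disturb the other things on the bench.

Things in the scene. Friction and masses are not known exactly. Their poses are not given: they have to be found in the camera images.
- bar_a_mid (a point): centre of a plain aluminium square bar, 100 mm long (its x axis), 28 x 28 mm in section, 0.21 kg, 14 mm above what it lies on. Three or four bars are present (None from the start: absent), all alike; any bay, either way round, any long face down.
- bar_b_mid (a point): centre of a plain aluminium square bar, 100 mm long (its x axis), 28 x 28 mm in section, 0.21 kg, 14 mm above what it lies on. Three or four bars are present (None from the start: absent), all alike; any bay, either way round, any long face down.
- bar_c_mid (a point): centre of a plain aluminium square bar, 100 mm long (its x axis), 28 x 28 mm in section, 0.21 kg, 14 mm above what it lies on. Three or four bars are present (None from the start: absent), all alike; any bay, either way round, any long face down.
- bar_d_mid (a point): centre of a plain aluminium square bar, 100 mm long (its x axis), 28 x 28 mm in section, 0.21 kg, 14 mm above what it lies on. Three or four bars are present (None from the start: absent), all alike; any bay, either way round, any long face down.
- jig: marking jig, fixed: dark plate 130 (x) by 300 mm (y), top 10 mm above the bench; origin on the bench under it. x points to the fence (away from the robot apart from some yaw), y left, z up. Steel fence on the far edge: near face at x = 50, top 20 mm above the bench. Four steel stop blocks, x -30 to 40, tops 16 mm above the bench: right faces at y = 126, 54, -18, -90; 14 wide the first, 26 the others.
- bay1_home (a point): centre of a bar that is home in bay 1 (1 is leftmost, +y): jig frame x = 0, y = 112 mm, 24 mm above the bench; axes of the jig. The fence face is 50 mm further along x, the face of the bay's own stop block 14 mm further along y (left). The bay is 46 mm wide (to the next block or end rail, equally high) and open to the robot.
- bay2_home (a point): centre of a bar that is home in bay 2 (1 is leftmost, +y): jig frame x = 0, y = 40 mm, 24 mm above the bench; axes of the jig. The fence face is 50 mm further along x, the face of the bay's own stop block 14 mm further along y (left). The bay is 46 mm wide (to the next block or end rail, equally high) and open to the robot.
- bay3_home (a point): centre of a bar that is home in bay 3 (1 is leftmost, +y): jig frame x = 0, y = -32 mm, 24 mm above the bench; axes of the jig. The fence face is 50 mm further along x, the face of the bay's own stop block 14 mm further along y (left). The bay is 46 mm wide (to the next block or end rail, equally high) and open to the robot.
- bay4_home (a point): centre of a bar that is home in bay 4 (1 is leftmost, +y): jig frame x = 0, y = -104 mm, 24 mm above the bench; axes of the jig. The fence face is 50 mm further along x, the face of the bay's own stop block 14 mm further along y (left). The bay is 52 mm wide (to the next block or end rail, equally high) and open to the robot.
- selector_grip (a point): on the axis of the selector knob, half-way up its grip bar, 69.5 mm above the bench. Black grip bar 62 long, 14 wide, from 53.5 to 81.5 mm above the bench, on a 68 mm disc; a white line on its top runs to the pointer end. The frame turns with the knob: x along the bar to the pointer end, z up. The knob is in the middle of a fixed grey box 130 x 130 mm, 45 mm high.
- selector (a joint): knob angle, rad, growing clockwise from above. Sprung click stops every 0.5236 rad (30 deg): 0 at the white line mark, then 1 to 8 clicks at marks of 1 to 8 white dots on the box, so n dots = 0.5236 n; end stops just past 0 and 8. About 0.15 N m to leave a click; let go within 0.2 rad of a click it springs into it. Found resting at 6, 7 or 8.
- vblock: bystander: steel V-block, 44 x 42 x 54 mm high, origin under its centre; leave it alone. Parts bins hang over the bench beyond it: swing the arm from side to side drawn in (tool about 0.45 m from the base axis), not stretched out
- ring: bystander: flat steel setting ring, 45 mm across, 12 mm high, origin under its centre; leave it alone
- loupe: bystander: black round loupe, 36 mm across, 19 mm high, origin under its centre; leave it alone

How it is judged (in metres and radians):
On the way, in this order (a step that is already met when the one before it is completed fails the run):
1. the selector rests at its zero click (line mark) (value of joint selector below 0.12 rad and velocity of joint selector between -0.05 and 0.05 rad/s), for 0.3 s.
2. every bar that is present lies home in a bay of its own, end against the fence and side against the stop block (((x of bar_a_mid in the frame of bay1_home between -0.003 and 0.003 m and y of bar_a_mid in the frame of bay1_home between -0.003 and 0.003 m and z of bar_a_mid in the frame of bay1_home between -0.003 and 0.003 m and angle between the x axis of bar_a_mid and the x axis of bay1_home, either way round below 0.05 rad) or (x of bar_a_mid in the frame of bay2_home between -0.003 and 0.003 m and y of bar_a_mid in the frame of bay2_home between -0.003 and 0.003 m and z of bar_a_mid in the frame of bay2_home between -0.003 and 0.003 m and angle between the x axis of bar_a_mid and the x axis of bay2_home, either way round below 0.05 rad) or (x of bar_a_mid in the frame of bay3_home between -0.003 and 0.003 m and y of bar_a_mid in the frame of bay3_home between -0.003 and 0.003 m and z of bar_a_mid in the frame of bay3_home between -0.003 and 0.003 m and angle between the x axis of bar_a_mid and the x axis of bay3_home, either way round below 0.05 rad) or (x of bar_a_mid in the frame of bay4_home between -0.003 and 0.003 m and y of bar_a_mid in the frame of bay4_home between -0.003 and 0.003 m and z of bar_a_mid in the frame of bay4_home between -0.003 and 0.003 m and angle between the x axis of bar_a_mid and the x axis of bay4_home, either way round below 0.05 rad)) and ((x of bar_b_mid in the frame of bay1_home between -0.003 and 0.003 m and y of bar_b_mid in the frame of bay1_home between -0.003 and 0.003 m and z of bar_b_mid in the frame of bay1_home between -0.003 and 0.003 m and angle between the x axis of bar_b_mid and the x axis of bay1_home, either way round below 0.05 rad) or (x of bar_b_mid in the frame of bay2_home between -0.003 and 0.003 m and y of bar_b_mid in the frame of bay2_home between -0.003 and 0.003 m and z of bar_b_mid in the frame of bay2_home between -0.003 and 0.003 m and angle between the x axis of bar_b_mid and the x axis of bay2_home, either way round below 0.05 rad) or (x of bar_b_mid in the frame of bay3_home between -0.003 and 0.003 m and y of bar_b_mid in the frame of bay3_home between -0.003 and 0.003 m and z of bar_b_mid in the frame of bay3_home between -0.003 and 0.003 m and angle between the x axis of bar_b_mid and the x axis of bay3_home, either way round below 0.05 rad) or (x of bar_b_mid in the frame of bay4_home between -0.003 and 0.003 m and y of bar_b_mid in the frame of bay4_home between -0.003 and 0.003 m and z of bar_b_mid in the frame of bay4_home between -0.003 and 0.003 m and angle between the x axis of bar_b_mid and the x axis of bay4_home, either way round below 0.05 rad)) and ((x of bar_c_mid in the frame of bay1_home between -0.003 and 0.003 m and y of bar_c_mid in the frame of bay1_home between -0.003 and 0.003 m and z of bar_c_mid in the frame of bay1_home between -0.003 and 0.003 m and angle between the x axis of bar_c_mid and the x axis of bay1_home, either way round below 0.05 rad) or (x of bar_c_mid in the frame of bay2_home between -0.003 and 0.003 m and y of bar_c_mid in the frame of bay2_home between -0.003 and 0.003 m and z of bar_c_mid in the frame of bay2_home between -0.003 and 0.003 m and angle between the x axis of bar_c_mid and the x axis of bay2_home, either way round below 0.05 rad) or (x of bar_c_mid in the frame of bay3_home between -0.003 and 0.003 m and y of bar_c_mid in the frame of bay3_home between -0.003 and 0.003 m and z of bar_c_mid in the frame of bay3_home between -0.003 and 0.003 m and angle between the x axis of bar_c_mid and the x axis of bay3_home, either way round below 0.05 rad) or (x of bar_c_mid in the frame of bay4_home between -0.003 and 0.003 m and y of bar_c_mid in the frame of bay4_home between -0.003 and 0.003 m and z of bar_c_mid in the frame of bay4_home between -0.003 and 0.003 m and angle between the x axis of bar_c_mid and the x axis of bay4_home, either way round below 0.05 rad)) and ((x of bar_d_mid in the frame of bay1_home between -0.003 and 0.003 m and y of bar_d_mid in the frame of bay1_home between -0.003 and 0.003 m and z of bar_d_mid in the frame of bay1_home between -0.003 and 0.003 m and angle between the x axis of bar_d_mid and the x axis of bay1_home, either way round below 0.05 rad) or (x of bar_d_mid in the frame of bay2_home between -0.003 and 0.003 m and y of bar_d_mid in the frame of bay2_home between -0.003 and 0.003 m and z of bar_d_mid in the frame of bay2_home between -0.003 and 0.003 m and angle between the x axis of bar_d_mid and the x axis of bay2_home, either way round below 0.05 rad) or (x of bar_d_mid in the frame of bay3_home between -0.003 and 0.003 m and y of bar_d_mid in the frame of bay3_home between -0.003 and 0.003 m and z of bar_d_mid in the frame of bay3_home between -0.003 and 0.003 m and angle between the x axis of bar_d_mid and the x axis of bay3_home, either way round below 0.05 rad) or (x of bar_d_mid in the frame of bay4_home between -0.003 and 0.003 m and y of bar_d_mid in the frame of bay4_home between -0.003 and 0.003 m and z of bar_d_mid in the frame of bay4_home between -0.003 and 0.003 m and angle between the x axis of bar_d_mid and the x axis of bay4_home, either way round below 0.05 rad)) and linear speed of each of bar_a, bar_b, bar_c, bar_d below 0.02 m/s), for 0.2 s.
3. the selector rests in the click of the number of bars present (value of joint selector between 1.4508 and 2.2144 rad and (height (world z) of bar_b_mid above -50 m or value of joint selector below 1.6908 rad) and (height (world z) of bar_c_mid above -50 m or value of joint selector below 1.6908 rad) and (height (world z) of bar_d_mid above -50 m or value of joint selector below 1.6908 rad) and ((height (world z) of bar_b_mid below -50 m and value of joint selector above -50 rad) or (height (world z) of bar_c_mid below -50 m and value of joint selector above -50 rad) or (height (world z) of bar_d_mid below -50 m and value of joint selector above -50 rad) or value of joint selector above 1.9744 rad) and velocity of joint selector between -0.05 and 0.05 rad/s), for 0.3 s.
At the end, for the whole second after the job is handed in: Every bar present is in a bay with its centre within 3 mm of the bay's home point along x, along y and in height, and within 0.05 rad of the jig's x axis; the selector reads 0.5236 rad times the number of bars present, within 0.12 rad; bars and selector at rest (all of step 2 and all of step 3); the robot touches nothing.
It fails at once if the V-block was pushed more than 30 mm aside (distance of vblock from where it was at the start of the episode above 0.03 m).
It fails at once if the setting ring was pushed more than 30 mm aside (distance of ring from where it was at the start of the episode above 0.03 m).
It fails at once if the loupe was pushed more than 30 mm aside (distance of loupe from where it was at the start of the episode above 0.03 m).
Of bar_b, bar_c, bar_d only 2 to 3 are there at a start; the rules pass over those that are not, and their reading is None.
At some moment in a run one of bar_a, bar_b, bar_c, bar_d may be knocked a few centimetres aside while the robot is not near it.
Once in a run the grip may slacken for a moment while it holds something.
It also fails if it takes over 210 s, if anything falls off the work surface, if the arm or the gripper's body presses on something with over 40 N, if the wrist force passes 120 N, or if a joint passes its speed limit or range.

## Working session

There is one attempt and no reset: what is moved stays moved. The work goes in short steps, each a Python script; the robot and the scene stay as the last script left them, time stands still between calls to the robot, and variables do not carry over. Pictures are saved under pics/ and viewed, and the job is handed in when it is done.

```bash
ls; mkdir -p pics
python3 - <<'E'
from workcell import *
import cv2
for n in("scene","top"):
    im=get_image(n); cv2.imwrite(f"pics/{n}0.png",cv2.cvtColor(im,cv2.COLOR_RGB2BGR))
    p=camera_params(n); print(n,p["mtx"],p["R"],p["t"])
s=observe();print(s)
E
```

```text
pics
scene [[481.01906504   0.         276.92169407]
 [  0.         481.01906504 215.75226672]
 [  0.           0.           1.        ]] [[-0.71509454 -0.69877023  0.01897273]
 [-0.55089492  0.54664196 -0.6306325 ]
 [ 0.43029593 -0.46141384 -0.77584965]] [ 358.18202592  322.62916358 1286.25545884]
top [[382.16846489   0.         279.79508817]
 [  0.         382.16846489 210.54788637]
 [  0.           0.           1.        ]] [[-0.02463719 -0.99969357  0.0024013 ]
 [-0.99063809  0.02409126 -0.13437178]
 [ 0.13427276 -0.00568937 -0.99092808]] [   3.38687357  530.67687592 1050.01411432]
{'clock': 0.1, 'joint_positions': array([ 1.09951231,  0.42665995,  0.07386542,  1.60659355, -0.03413005,
        1.11083404, -0.06710601]), 'qvel': array([-2.22984460e-04, -1.29408985e-03,  9.88745674e-06, -2.26449069e-04,
       -1.10675373e-03, -5.49226189e-04,  9.42226878e-04]), 'tau': array([ 9.57933225e-03, -9.51519656e+01,  3.77148941e+00, -4.64397705e+01,
        1.96300610e-02,  6.58929304e-03,  2.31948543e-04]), 'tcp_pos': array([ 213.32660505, -639.99525851,  247.6650275 ]), 'ee_rot': array([-6.03667907e-04,  9.87089702e-01,  1.60167219e-01, -1.30758956e-04]), 'wrist_force': array([-0.42990493, -0.28952777,  0.04053764]), 'torque': array([ 0.02739327,  0.00495042, -0.03474939]), 'gripper_width': 0.9978885284653743}
```

View pics/scene0.png

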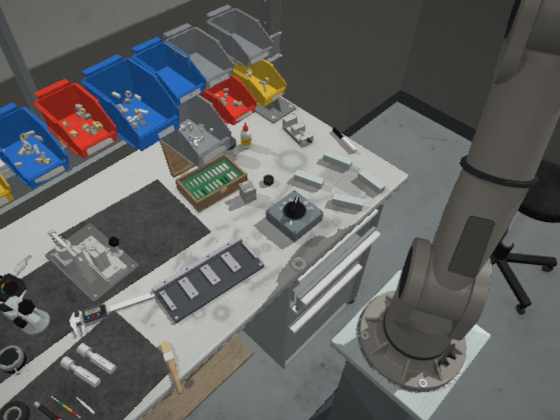

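View pics/top0.png

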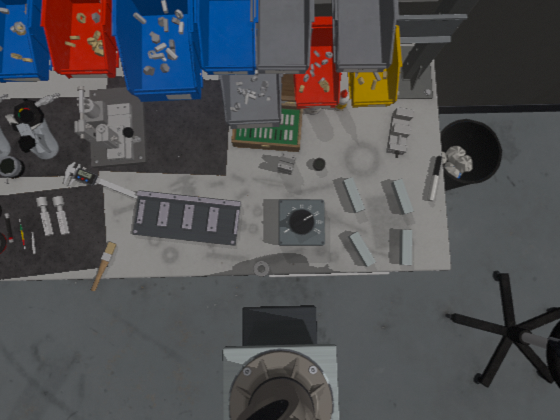

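Run:
```python
import cv2
im=cv2.imread("pics/top0.png")
cv2.imwrite("pics/z1.png",cv2.resize(im[150:280,250:450],None,fx=4,fy=4,interpolation=cv2.INTER_CUBIC))
cv2.imwrite("pics/z2.png",cv2.resize(im[170:270,110:260],None,fx=5,fy=5,interpolation=cv2.INTER_CUBIC))
im=cv2.imread("pics/scene0.png")
cv2.imwrite("pics/z3.png",cv2.resize(im[110:250,220:400],None,fx=4,fy=4,interpolation=cv2.INTER_CUBIC))
```

```text
(no output)
```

View pics/z1.png

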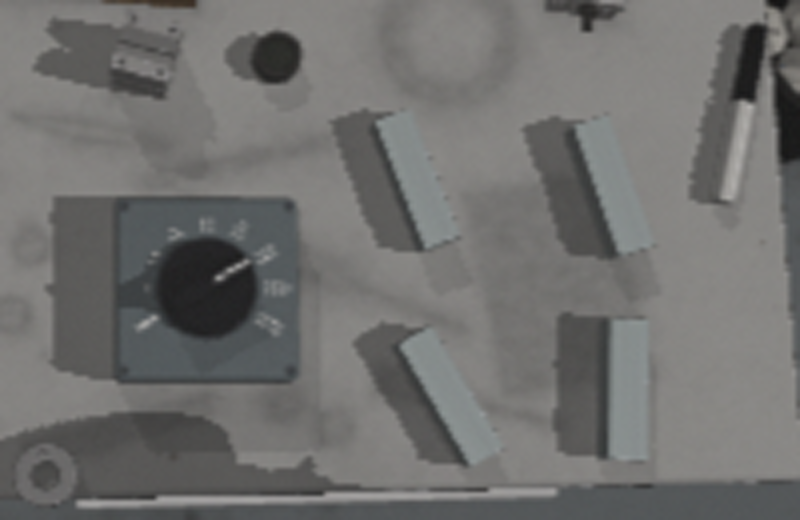

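View pics/z2.png

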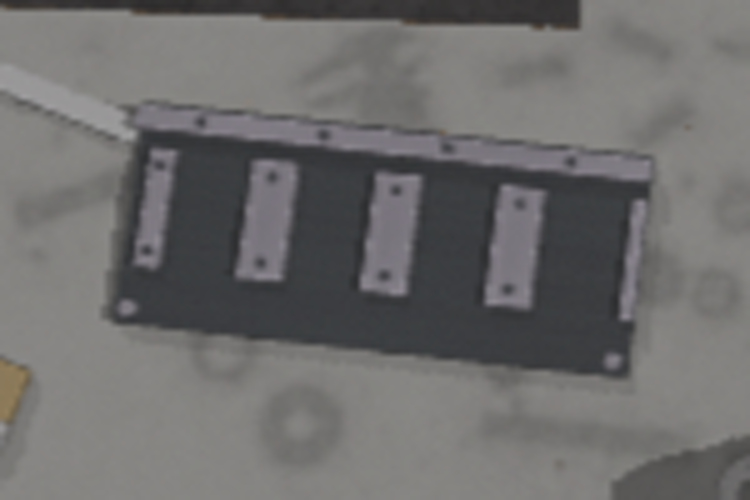

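View pics/z3.png

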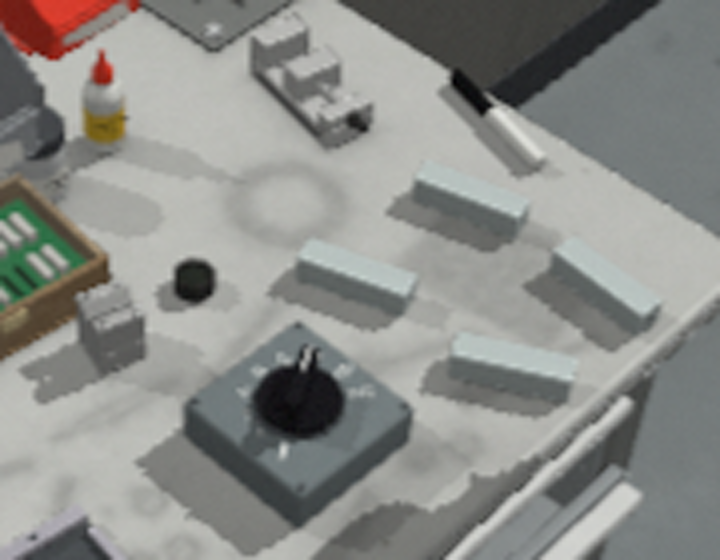

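```bash
cat > h.py <<'E'
import numpy as np, cv2
from workcell import *
def ray(cam,uv,z):
    p=camera_params(cam); K=p["mtx"];R=np.array(p["R"]);t=np.array(p["t"])
    uv=np.atleast_2d(np.asarray(uv,float)); d=(np.linalg.inv(K)@np.c_[uv,np.ones(len(uv))].T)
    d=(R.T@d).T; c=-R.T@t
    return (c+d*((z-c[2])/d[:,2])[:,None])[:,:2]
def proj(cam,X):
    p=camera_params(cam); q=np.array(p["R"])@np.asarray(X,float)+np.array(p["t"]); q=p["mtx"]@q; return q[:2]/q[2]
def snap(cam,name=None):
    im=cv2.cvtColor(get_image(cam),cv2.COLOR_RGB2BGR)
    if name: cv2.imwrite(f"pics/{name}.png",im)
    return im
def rect(cam,cnt,z):
    w=ray(cam,cnt.reshape(-1,2),z).astype(np.float32)
    (c,(a,b),_)=cv2.minAreaRect(w); bx=cv2.boxPoints(cv2.minAreaRect(w))
    e=[bx[1]-bx[0],bx[2]-bx[1]]; L=max(e,key=np.linalg.norm); S=min(e,key=np.linalg.norm)
    phi=np.arctan2(L[1],L[0])
    return np.array(c),(phi+np.pi/2)%np.pi-np.pi/2,np.linalg.norm(L),np.linalg.norm(S)
def quat(psi): return [0,np.cos(psi/2),np.sin(psi/2),0]
E
python3 - <<'E'
from h import *
im=cv2.imread("pics/top0.png")
for p in [(350,194),(402,197),(361,248),(407,246),(330,260),(345,195),(390,190),(330,190),(185,215),(165,210),(215,220)]:
    print(p,im[p[1],p[0]], end=' ')
E
```

```text
(350, 194) [138 138 132] (402, 197) [139 139 134] (361, 248) [140 141 134] (407, 246) [141 141 135] (330, 260) [101 102 104] (345, 195) [90 92 93] (390, 190) [89 90 91] (330, 190) [127 128 131] (185, 215) [128 120 124] (165, 210) [126 117 122] (215, 220) [129 122 125]
```

```bash
cat >> h.py <<'E'
def bars(im,cam="top",z=28,zj=38,roi=(slice(150,285),slice(110,450))):
    i=im.astype(int); m=((i[...,1]-i[...,2]>=3)&(i[...,1]>118)&(abs(i[...,0]-i[...,1])<8)).astype(np.uint8)
    k=np.zeros_like(m); k[roi]=m[roi]
    out=[]
    for c in cv2.findContours(k,cv2.RETR_EXTERNAL,cv2.CHAIN_APPROX_NONE)[0]:
        if cv2.contourArea(c)<120: continue
        M=cv2.moments(c); u=M['m10']/M['m00'];v=M['m01']/M['m00']
        zz=z if u>270 else zj
        r=rect(cam,c,zz); out.append((ray(cam,[u,v],zz)[0],r[1],r[2],r[3],(u,v)))
    return out
def white(im,thr=150): pass
E
python3 - <<'E'
from h import *
np.set_printoptions(precision=3,suppress=True)
im=cv2.imread("pics/top0.png"); i=im.astype(int)
for b in bars(im): print(*b)
# scene bars
sc=cv2.imread("pics/scene0.png").astype(int)
print(sc[170,335+5],sc[158,340])
# jig steel
m=((i[...,0]-i[...,1]>=4)&(i[...,2]-i[...,1]>=2)&(i[...,1]>85)).astype(np.uint8)
k=np.zeros_like(m);k[180:255,125:250]=m[180:255,125:250]
n,l,s,c=cv2.connectedComponentsWithStats(k)
for q in range(1,n):
    if s[q,4]>8:
        cn=cv2.findContours((l==q).astype(np.uint8),cv2.RETR_EXTERNAL,cv2.CHAIN_APPROX_NONE)[0][0]
        z=20 if s[q,2]>60 else 16
        print(s[q],z,ray("top",c[q],z)[0],rect("top",cn,z)[1:])
# selector box
m=((i[...,0]-i[...,2]>8)&(i[...,0]>70)).astype(np.uint8)
k=np.zeros_like(m);k[190:255,270:335]=m[190:255,270:335]
cn=max(cv2.findContours(k,cv2.RETR_EXTERNAL,cv2.CHAIN_APPROX_NONE)[0],key=cv2.contourArea)
print("box",rect("top",cn,45))
# disc dark
m=(i.max(-1)<45).astype(np.uint8);k=np.zeros_like(m);k[200:245,282:320]=m[200:245,282:320]
cn=max(cv2.findContours(k,cv2.RETR_EXTERNAL,cv2.CHAIN_APPROX_NONE)[0],key=cv2.contourArea)
print("disc",rect("top",cn,53.5),ray("top",cv2.minEnclosingCircle(cn)[0],53.5))
# white
m=(i.min(-1)>115).astype(np.uint8);k=np.zeros_like(m);k[200:245,282:324]=m[200:245,282:324]
n,l,s,c=cv2.connectedComponentsWithStats(k)
for q in range(1,n):
    print(s[q],c[q],ray("top",c[q],45)[0],ray("top",c[q],81.5)[0])
E
```

```text
[ 417.344 -240.664] 0.49084723 98.71094 26.864113 (362.53898305084743, 248.6627118644068)
[ 418.12  -366.329] -0.070777416 96.924126 25.343298 (406.90347721822536, 247.29136690647482)
[ 565.231 -365.869] 0.27011836 98.78096 26.80315 (403.20292504570386, 196.01523461304083)
[ 573.957 -224.53 ] 0.3220948 98.337074 26.727713 (354.02446483180427, 194.2006116207951)
[101 104 103] [191 195 184]
[137 191 104  15 470] 20 [575.601 254.682] (np.float32(1.4395205), np.float32(300.28284), np.float32(13.864904))
[137 200   8  24 116] 16 [541.247 392.598] (np.float32(-0.12678039), np.float32(67.55759), np.float32(15.275243))
[157 202  13  24 220] 16 [532.682 327.558] (np.float32(-0.13028145), np.float32(69.66367), np.float32(26.849487))
[182 204  12  25 217] 16 [522.822 256.2  ] (np.float32(-0.11772847), np.float32(69.25354), np.float32(27.207144))
[207 207  12  25 213] 16 [513.241 185.031] (np.float32(-0.13465858), np.float32(69.03302), np.float32(26.873222))
[234 210   6  24  75] 16 [504.364 116.577] (np.float32(-0.12009883), np.float32(67.32418), np.float32(8.929265))
[133 230   4   3  10] 16 [
[... 896 characters left out ...]
.051 -105.641] [ 515.423 -102.144]
[307 215   5   3   5] [309.  216.2] [511.326 -91.25 ] [506.997 -88.245]
[304 219   2   1   2] [304.5 219. ] [503.717 -78.335] [499.648 -75.772]
[318 220   1   3   3] [318. 221.] [ 497.147 -116.039] [ 493.304 -112.186]
[320 221   1   3   3] [320. 222.] [ 494.191 -121.544] [ 490.448 -117.502]
[316 222   1   1   1] [316. 222.] [ 494.465 -110.32 ] [ 490.713 -106.662]
[284 229   5   4   9] [285.778 230.333] [473.111 -24.905] [470.09 -24.17]
[316 229   1   1   1] [316. 229.] [ 474.782 -109.584] [ 471.704 -105.951]
[314 230   1   1   1] [314. 230.] [ 472.115 -103.883] [ 469.128 -100.445]
[318 230   2   3   4] [318.5  230.75] [ 469.706 -116.394] [ 466.801 -112.529]
```

```bash
cat >> h.py <<'E'
JP=np.array([[5,133],[5,67],[5,-5],[5,-77],[57.5,0]],float)
JW=np.array([[541.247,392.598],[532.682,327.558],[522.822,256.2],[513.241,185.031],[575.601,254.682]])
def jigfit():
    a=JP-JP.mean(0);b=JW-JW.mean(0); U,S,Vt=np.linalg.svd(a.T@b); R=(U@Vt).T
    return R,JW.mean(0)-R@JP.mean(0),np.arctan2(R[1,0],R[0,0])
JR,JO,JY=jigfit()
def J(x,y): return JR@np.array([x,y])+JO
KC=np.array([495.5,-68.5])
E
python3 - <<'E'
from h import *
np.set_printoptions(precision=3,suppress=True)
print(JO,JY,(JP@JR.T+JO-JW))
for n,y in zip("1234",(112,40,-32,-104)): print(n,J(0,y))
print(observe()['joint_positions'])
for psi in (-1.06,2.08,JY,JY+np.pi):
    for p in ([*KC,200],[*KC,75],[*J(0,40),60],[*J(0,112),60],[418,-366,40],[565,-366,40]):
        q=inverse_kinematics(p,quat(psi)); print(psi,p[:2],q)
E
```

```text
[518.614 261.888] -0.13358024553148745 [[ 0.035  0.44 ]
 [-0.19   0.068]
 [ 0.081  0.067]
 [ 0.073 -0.123]
 [ 0.    -0.452]]
1 [533.53  372.891]
2 [523.941 301.532]
3 [514.352 230.173]
4 [504.762 158.815]
[ 1.1    0.427  0.074  1.607 -0.034  1.111 -0.067]
-1.06 [np.float64(495.5), np.float64(-68.5)] [ 0.179  0.205 -0.192  2.031  0.049  0.91  -2.67 ]
-1.06 [np.float64(495.5), np.float64(-68.5)] [ 0.047  0.384 -0.046  2.131  0.029  0.626 -2.65 ]
-1.06 [np.float64(523.9408897898901), np.float64(301.5320410077596)] [-1.328  0.82   1.01   1.946 -0.899  0.912 -2.476]
-1.06 [np.float64(533.5300902151798), np.float64(372.8906230788995)] [-0.004  0.849 -1.033  1.75   0.836  1.052  2.309]
-1.06 [418, -366] [ 0.435  0.52   0.211  2.036 -0.184  0.603 -1.86 ]
-1.06 [565, -366] [ 0.322  0.662  0.218  1.758 -0.198  0.743 -1.989]
2.08 [np.float64(495.5), np.float64(-68.5)] [ 0.523  0.244 -0.585  2.012  0.167  0.931  0.36 ]
2.08 [np.float64(495.5), np.float64(-68.5)] [ 0.464  0.435 -0.543  2.107  0.35   0.687  0.196]
2.08 [np.float64(523.9408897898901), np.float64(301.5320410077596)] [ 0.168  0.848 -
[... 897 characters left out ...]
] [ 0.458  0.65   0.029  1.748 -0.026  0.743 -1.204]
3.0080124080583057 [np.float64(495.5), np.float64(-68.5)] [ 0.623  0.265 -0.703  2.007  0.211  0.941  1.249]
3.0080124080583057 [np.float64(495.5), np.float64(-68.5)] [ 0.538  0.455 -0.635  2.103  0.412  0.707  1.069]
3.0080124080583057 [np.float64(523.9408897898901), np.float64(301.5320410077596)] [ 0.163  0.843 -1.122  1.858  0.889  1.048  0.105]
3.0080124080583057 [np.float64(533.5300902151798), np.float64(372.8906230788995)] [ 0.015  0.87  -1.07   1.749  0.867  1.075  0.074]
3.0080124080583057 [418, -366] [ 1.     0.557 -0.497  2.001  0.411  0.682  1.68 ]
3.0080124080583057 [565, -366] [ 0.837  0.703 -0.501  1.722  0.435  0.829  1.575]
```

```bash
python3 - <<'E'
from h import *
np.set_printoptions(precision=3,suppress=True)
reach([*KC,180],quat(-1.06)); print(observe()['joint_positions'],observe()['clock'])
move_l([*KC,76],max_speed=120); print(observe()['joint_positions'],observe()['wrist_force'])
grab(40); s=observe(); print(s['clock'],s['gripper_width'],s['wrist_force'],s['torque'])
q=s['joint_positions'].copy()
for k in range(3):
    q[6]+=np.pi/3; move_j(q); s=observe(); print(s['clock'],s['joint_positions'][6],s['torque'],s['wrist_force'],s['tcp_pos'])
snap("top","k1"); snap("scene","k1s")
E
python3 - <<'E'
import cv2
a=cv2.resize(cv2.imread("pics/k1s.png")[140:250,230:370],None,fx=4,fy=4); cv2.imwrite("pics/k1sz.png",a)
E
```

```text
[ 0.161  0.229 -0.172  2.051  0.051  0.865 -2.671] 2.4167
[ 0.112  0.384 -0.122  2.126  0.077  0.634 -2.695] [0.229 0.704 0.125]
4.0833 0.14880217315679084 [-3.625 -0.787  6.922] [-0.131  0.744 -0.076]
5.1 -1.647709830959545 [-1.749  1.244 -0.053] [-5.532 -8.085  6.446] [494.331 -70.112  76.245]
6.1167 -0.6005111448499972 [-3.872  0.037 -0.021] [  0.27  -17.677  -0.104] [495.069 -71.557  76.286]
7.1333 0.4467040903064493 [-4.221 -2.285 -0.037] [ 10.993 -19.502 -12.615] [496.73  -71.603  76.403]
```

View pics/k1sz.png

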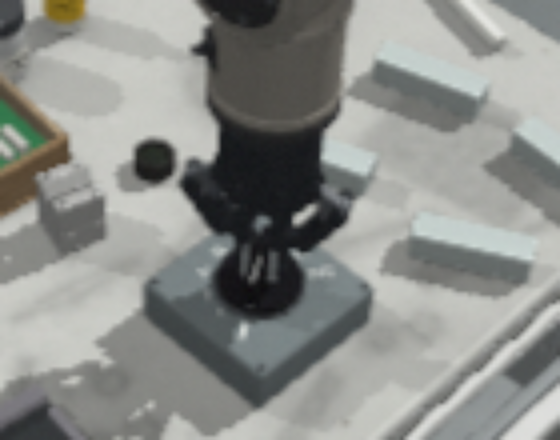

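Run:
```python
from h import *
np.set_printoptions(precision=3,suppress=True)
let_go(); s=observe(); print(s['clock'],s['tcp_pos'],s['wrist_force'])
move_l([*s['tcp_pos'][:2],190],max_speed=200)
b=[418,-366]
reach([470,-300,190],quat(-0.07+np.pi if False else -0.07)); s=observe();print(s['clock'],s['joint_positions'])
im=snap("top","k2"); snap("scene","k2s")
for b in bars(im): print(*b)
a=cv2.resize(im[150:280,250:450],None,fx=4,fy=4); cv2.imwrite("pics/k2z.png",a)
```

```text
7.925 [495.221 -68.66   76.226] [1.016 0.071 0.176]
10.0917 [ 0.197  0.306  0.307  1.945 -0.116  0.908 -1.076]
[ 417.175 -240.433] 0.48733747 99.2999 27.706808 (362.46057640021746, 248.72485046220768)
[ 413.272 -365.302] -0.12103748 93.160576 27.593603 (406.6596958174905, 249.02217997465144)
[ 579.365 -361.163] 0.26969993 77.1757 27.043022 (401.241171403962, 191.22394487510763)
[ 573.697 -224.493] 0.3200487 98.85724 27.42559 (354.0164609053498, 194.28982951205174)
```

View pics/k2z.png

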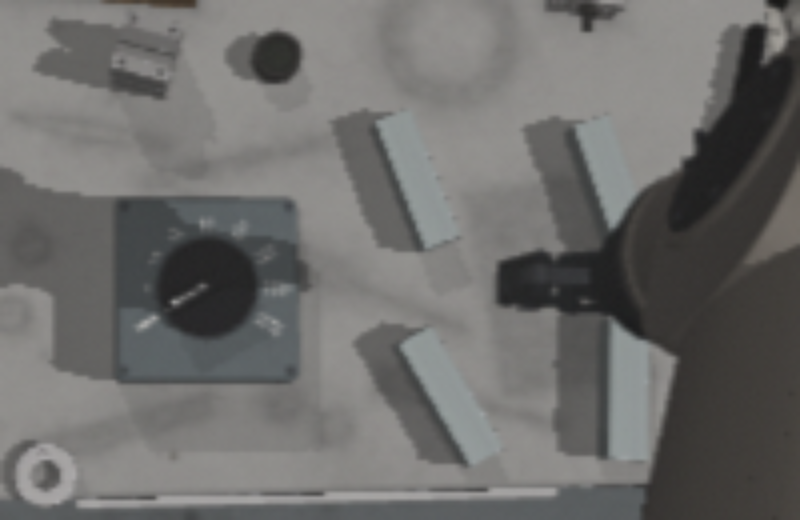

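```bash
cat >> h.py <<'E'
BY={1:112,2:40,3:-32,4:-104}
def st(tag):
    s=observe(); print(tag,round(s['clock'],1),'tcp',np.round(s['tcp_pos'],1),'F',np.round(s['wrist_force'],1),'w',round(s['gripper_width'],3),'j7',round(s['joint_positions'][6],2)); return s
def pick(c,phi,zt=30,H=150):
    psi=phi+np.pi
    reach([*c,H],quat(psi)); move_l([*c,zt],max_speed=150); 
    grab(70); s=st('grab'); move_l([*c,H],max_speed=150); s=st('lift'); return s['gripper_width']
def place(bay,H=150):
    psi=JY+np.pi; y=BY[bay]; q=quat(psi)
    reach([*J(-14,y-7),H],q); st('over')
    move_l([*J(-14,y-7),60],max_speed=150); s=st('low')
    print('z',move_l([*J(-14,y-7),37.5],max_speed=30,threshold=5)); s=st('down'); z=s['tcp_pos'][2]+0.5
    print('x',move_l([*J(6,y-7),z],max_speed=25,threshold=8)); s=st('fence')
    d=JR.T@(s['tcp_pos'][:2]-JO); print('jig',np.round(d-[0,y],2))
    print('y',move_l([*J(d[0],y+6),z],max_speed=25,threshold=8)); s=st('stop')
    d=JR.T@(s['tcp_pos'][:2]-JO); print('jig',np.round(d-[0,y],2))
def release(H=150):
    let_go(); s=st('open'); move_l([*s['tcp_pos'][:2],H],max_speed=200)
E
python3 - <<'E'
from h import *
w=pick(np.array([417.2,-240.5]),0.488)
E
```

```text
grab 14.5 tcp [ 417.3 -240.7   30.5] F [-4.   1.  14.6] w 0.31 j7 1.82
lift 15.4 tcp [ 416.7 -240.5  149.2] F [-0.3  0.  -2.3] w 0.305 j7 2.04
```

Run:
```python
from h import *
place(1); im=snap("scene","p1s"); snap("top","p1")
a=cv2.resize(im[200:340,110:290],None,fx=4,fy=4); cv2.imwrite("pics/p1z.png",a)
```

```text
over 17.6 tcp [519.4 366.7 149.8] F [-0.2  0.2 -2.5] w 0.306 j7 0.26
low 18.4 tcp [519.  368.3  60.7] F [-0.7 -0.4 -1.4] w 0.308 j7 0.19
z True
down 19.0 tcp [518.6 367.7  40.6] F [-1.8 -1.6 11.6] w 0.308 j7 0.17
x True
fence 19.3 tcp [518.9 367.7  40.6] F [-0.3  0.3  6.5] w 0.309 j7 0.17
jig [-13.83  -7.09]
y True
stop 19.5 tcp [518.9 367.7  40.6] F [-0.8 -0.7  7.9] w 0.307 j7 0.17
jig [-13.82  -7.06]
```

View pics/p1z.png

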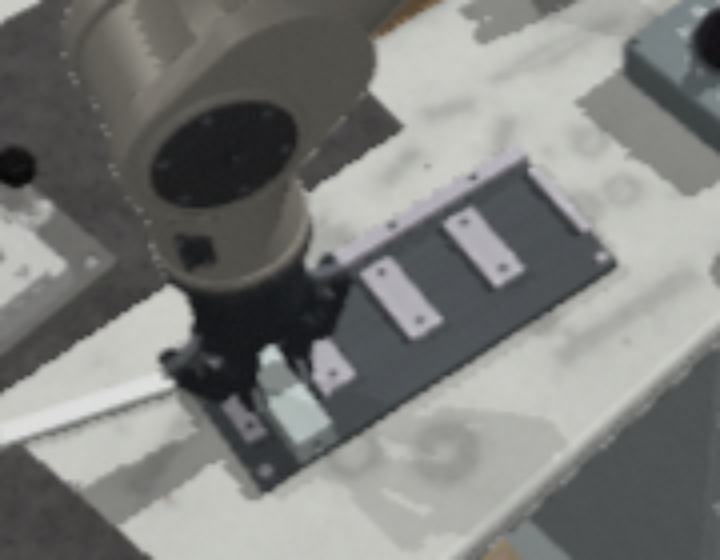

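```bash
python3 - <<'E'
s=open('h.py').read()
s=s.replace("z=s['tcp_pos'][2]+0.5\n","z=s['tcp_pos'][2]+0.8; slide(bay,z)\ndef slide(bay,z):\n    y=BY[bay]; move_l([*J(-14,y-7),z],max_speed=10); st('up')\n")
open('h.py','w').write(s)
E
python3 - <<'E'
from h import *
slide(1,41.4)
E
```

```text
up 19.9 tcp [518.6 367.7  41.1] F [ 0.2 -0.8 -2.5] w 0.304 j7 0.17
x True
fence 20.4 tcp [532.3 365.7  40.8] F [ 0.  0. -1.] w 0.304 j7 0.19
jig [-0.3  -7.32]
y True
stop 20.8 tcp [533.2 372.3  40.7] F [-0.6 -2.9  7. ] w 0.305 j7 0.19
jig [-0.24 -0.59]
```

```bash
cat >> h.py <<'E'
def away(): reach([440,60,170],quat(JY+np.pi)); 
def check(name):
    im=snap("top",name)
    for b in bars(im):
        if b[4][0]<270:
            d=JR.T@(b[0]-JO); print('JIG',np.round(d,1),'ang',round(float(b[1])-JY,3),np.round(b[2:4],0))
        else: print('BENCH',np.round(b[0],1),round(float(b[1]),3),np.round(b[2:4],0))
    return im
E
python3 - <<'E'
from h import *
release(); away(); st('away'); check("p2")
E
```

```text
open 21.4 tcp [532.9 371.7  40.2] F [ 0.6  0.1 -0.3] w 1.0 j7 0.19
away 23.4 tcp [440.5  60.9 170.1] F [0.2 0.7 0.4] w 0.999 j7 0.83
BENCH [ 417.8 -366.1] -0.071 [97. 25.]
BENCH [ 565.3 -365.7] 0.273 [99. 27.]
BENCH [ 574.  -224.4] 0.319 [98. 27.]
```

View pics/p2.png

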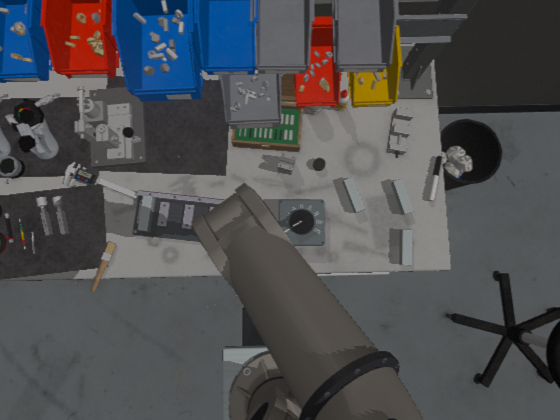

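```bash
python3 - <<'E'
import cv2
im=cv2.imread("pics/p2.png")
for v in range(198,232,5): print(v,[tuple(map(int,im[v,u])) for u in range(134,164,3)])
E
python3 - <<'E'
from h import *
w=pick(np.array([417.8,-366.2]),-0.072)
place(2);
E
```

```text
198 [(89, 90, 91), (65, 66, 67), (43, 41, 41), (130, 131, 125), (136, 138, 132), (137, 138, 133), (113, 112, 109), (77, 76, 73), (65, 62, 60), (67, 63, 65)]
203 [(81, 83, 84), (57, 57, 57), (82, 78, 80), (139, 139, 132), (139, 139, 133), (141, 140, 135), (102, 103, 99), (63, 61, 59), (63, 61, 58), (123, 115, 119)]
208 [(78, 78, 80), (51, 50, 49), (88, 85, 86), (95, 96, 91), (93, 94, 90), (104, 104, 100), (100, 98, 96), (60, 56, 55), (57, 56, 53), (128, 120, 124)]
213 [(89, 92, 92), (52, 51, 50), (94, 94, 91), (96, 95, 92), (95, 95, 91), (85, 84, 82), (51, 52, 50), (45, 43, 43), (50, 48, 48), (115, 108, 111)]
218 [(76, 76, 77), (79, 75, 77), (97, 97, 93), (96, 96, 92), (96, 96, 92), (71, 71, 68), (50, 49, 48), (46, 46, 44), (82, 77, 79), (89, 83, 86)]
223 [(59, 59, 59), (62, 59, 58), (98, 98, 94), (96, 96, 93), (97, 97, 93), (57, 56, 55), (44, 44, 42), (44, 43, 43), (89, 83, 86), (74, 70, 71)]
228 [(48, 46, 45), (64, 64, 61), (98, 99, 95), (96, 96, 93), (98, 98, 95), (56, 55, 55), (45, 43, 42), (44, 42, 43), (50, 47, 46), (48, 45, 45)]
grab 26.5 tcp [ 417.9 -366.4   30.6] F [-3.1  0.6 11.7] w 0.313 j7 1.51
lift 27.5 tcp [ 417.3 -366.   149.1] F [-0.4  0.8 -3.4] w 0.307 j7 1.66
over 29.9 tcp [509.7 295.4 149.9] F [-0.2  0.1 -2.1] w 0.307 j7 0.26
low 30.6 tcp [509.4 296.9  60.6] F [-0.3  0.7 -2.8] w 0.308 j7 0.17
z True
down 31.2 tcp [509.1 296.3  40.6] F [-2.  -1.4 10.3] w 0.304 j7 0.15
up 31.5 tcp [509.  296.4  41.1] F [-0.9 -0.1 -2.8] w 0.304 j7 0.15
x True
fence 32.1 tcp [520.9 294.5  40.8] F [ 0.3  0.4 -2.6] w 0.307 j7 0.17
jig [-2.06 -7.35]
y True
stop 32.5 tcp [521.9 301.1  40.7] F [-1.2 -4.1  7.5] w 0.306 j7 0.17
jig [-2.01 -0.74]
```

Run:
```python
from h import *
release()
w=pick(np.array([574.0,-224.4]),0.319)
im=check("p3")
a=cv2.resize(im[170:270,110:260],None,fx=5,fy=5); cv2.imwrite("pics/p3z.png",a)
```

```text
open 33.1 tcp [521.5 300.6  40.3] F [-0.3  0.1 -0.4] w 0.998 j7 0.17
grab 37.2 tcp [ 574.2 -224.5   30.6] F [-2.4 -0.   8.2] w 0.309 j7 1.47
lift 38.2 tcp [ 573.4 -224.5  149.1] F [-0.2  0.2 -2.4] w 0.307 j7 1.58
JIG [  0.7 112.2] ang -0.025 [98. 28.]
BENCH [ 563.2 -261.3] 0.298 [42. 30.]
```

View pics/p3z.png

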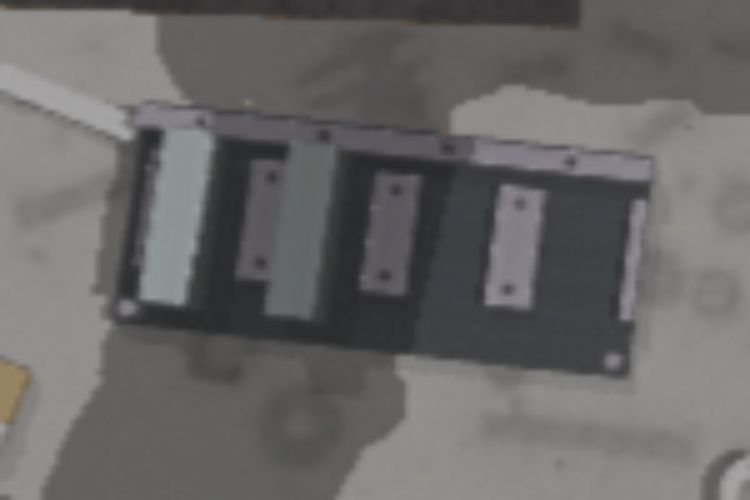

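Run:
```python
from h import *
place(3)
release(); away(); check("p4")
```

```text
over 39.9 tcp [500.1 224.2 149.8] F [ 0.2 -0.4 -1.6] w 0.31 j7 0.38
low 40.6 tcp [499.8 225.4  60.5] F [-0.3 -0.6 -0.7] w 0.303 j7 0.27
z True
down 41.3 tcp [499.5 225.   40.6] F [-0.6 -0.9  9.7] w 0.31 j7 0.24
up 41.5 tcp [499.4 225.1  41.1] F [-1.   0.1 -1.9] w 0.301 j7 0.24
x True
fence 42.1 tcp [513.3 223.   40.9] F [ 0.2 -0.5 -1.9] w 0.302 j7 0.27
jig [-0.09 -7.27]
y True
stop 42.5 tcp [514.  229.5  40.7] F [-0.6 -0.8 -0.5] w 0.31 j7 0.26
jig [-0.24 -0.69]
open 43.1 tcp [513.8 229.1  40.4] F [ 0.8  0.1 -0.2] w 1.0 j7 0.26
JIG [ 21.5 -30.7] ang -0.004 [64. 27.]
JIG [23.4 39.3] ang 0.005 [59. 27.]
BENCH [ 565.2 -365.8] 0.273 [99. 27.]
```

View pics/p4.png

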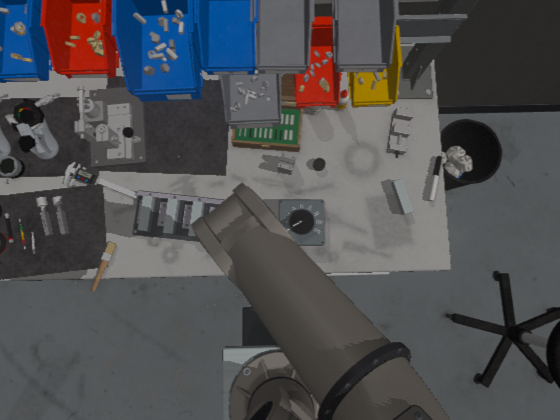

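The fourth bar is at about (403,196) px and hasn't moved. Bays 1–3 are filled at (147,213), (173,215) and (197,218).

Run:
```python
from h import *
w=pick(np.array([565.2,-365.8]),0.273)
place(4)
```

```text
grab 47.8 tcp [ 565.5 -366.    30.7] F [-1.2  0.4  6.7] w 0.309 j7 1.7
lift 48.8 tcp [ 564.6 -365.8  149. ] F [-1.3  1.4 -3.1] w 0.31 j7 1.79
over 50.7 tcp [490.4 153.  149.9] F [-0.1  1.2 -3.8] w 0.307 j7 0.52
low 51.4 tcp [490.2 154.   60.5] F [ 0.1  0.1 -1.2] w 0.309 j7 0.39
z True
down 52.0 tcp [489.9 153.6  40.6] F [-0.9 -0.9  8.9] w 0.309 j7 0.36
up 52.3 tcp [489.8 153.7  41.1] F [ 0.1 -0.  -2.5] w 0.311 j7 0.36
x True
fence 52.9 tcp [503.1 151.6  40.8] F [-0.2  0.2 -3. ] w 0.309 j7 0.38
jig [-0.65 -7.33]
y True
stop 53.3 tcp [503.8 158.2  40.7] F [ 0.2  0.1 -1.2] w 0.313 j7 0.37
jig [-0.86 -0.71]
```

Run:
```python
from h import *
release(); reach([440,-100,190],quat(2.08)); reach([213,-640,240],quat(0.32+np.pi*0)); st('far')
im=check("p5"); s=snap("scene","p5s")
cv2.imwrite("pics/p5z.png",cv2.resize(im[150:280,110:340],None,fx=3.4,fy=3.4))
cv2.imwrite("pics/p5sz.png",cv2.resize(s[190:340,130:330],None,fx=4,fy=4))
```

```text
open 53.9 tcp [503.5 157.8  40.4] F [ 0.8 -0.2 -0.1] w 0.999 j7 0.37
far 57.7 tcp [ 214.6 -639.1  240.3] F [ 0.7 -0.   1. ] w 1.003 j7 -0.42
JIG [  -0.3 -103.7] ang 0.0 [98. 27.]
JIG [ -0.2 -31.7] ang 0.013 [98. 28.]
JIG [-0.5 40.2] ang -0.003 [97. 27.]
JIG [ -0.2 112.1] ang 0.003 [98. 27.]
```

View pics/p5z.png

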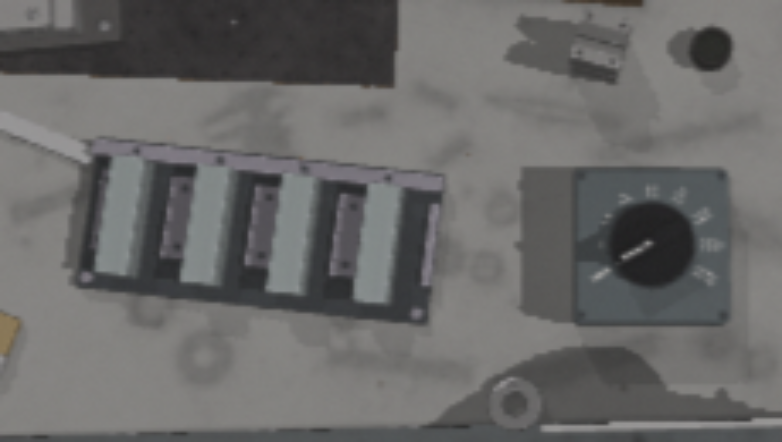

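View pics/p5sz.png

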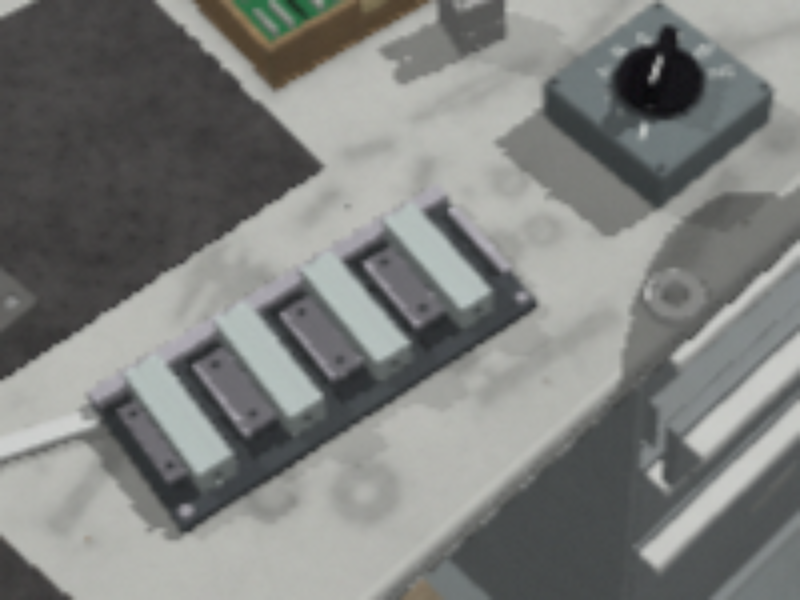

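Run:
```python
from h import *
K=np.array([496.4,-70.2]); P=2.09
reach([430,-230,190],quat(P)); reach([*K,180],quat(P)); move_l([*K,76],max_speed=120); s=st('at')
grab(40); s=st('grab'); q=s['joint_positions'].copy()
for k in range(2):
    q[6]-=np.pi/3; move_j(q); st('turn')
let_go(); s=st('open'); move_l([*K,180],max_speed=150); reach([430,-230,190],quat(0)); reach([213,-640,240],quat(0.32)); st('far')
im=check("f"); s=snap("scene","fs")
cv2.imwrite("pics/fz.png",cv2.resize(im[150:280,110:340],None,fx=3.4,fy=3.4))
cv2.imwrite("pics/fsz.png",cv2.resize(s[150:250,250:390],None,fx=5,fy=5))
```

```text
at 61.3 tcp [496.8 -70.2  76.5] F [0.1 0.4 0.5] w 0.998 j7 -0.07
grab 61.9 tcp [496.2 -70.4  76.2] F [-3.7 -0.4  7.7] w 0.152 j7 -0.07
turn 62.9 tcp [496.  -70.5  76.2] F [-3.4 -1.1  5.1] w 0.15 j7 -1.11
turn 64.0 tcp [495.9 -70.3  76.2] F [-4.2 -0.2  6.8] w 0.152 j7 -2.16
open 64.7 tcp [496.2 -70.4  76.2] F [-0.5 -0.4 -0.4] w 1.0 j7 -2.16
far 67.9 tcp [ 214.6 -639.1  240.2] F [-0.4  0.8  0.3] w 1.002 j7 -0.54
JIG [  -0.5 -103.7] ang 0.004 [98. 27.]
JIG [ -0.2 -31.7] ang -0.001 [98. 27.]
JIG [-0.6 40.2] ang -0.003 [98. 27.]
JIG [ -0.3 112.2] ang 0.003 [98. 27.]
```

View pics/fz.png

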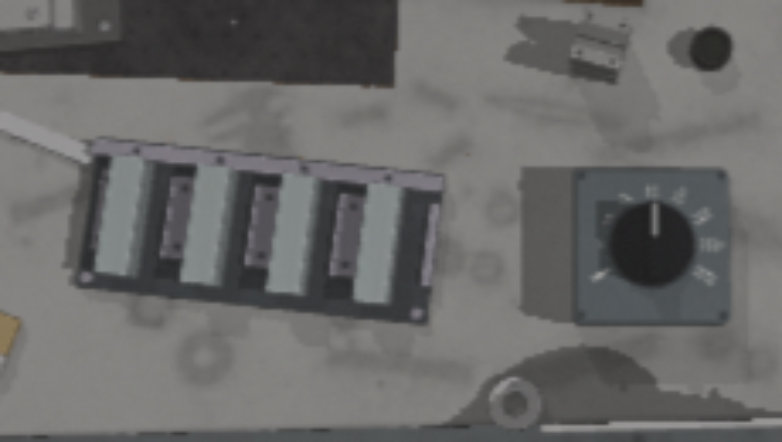

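View pics/fsz.png

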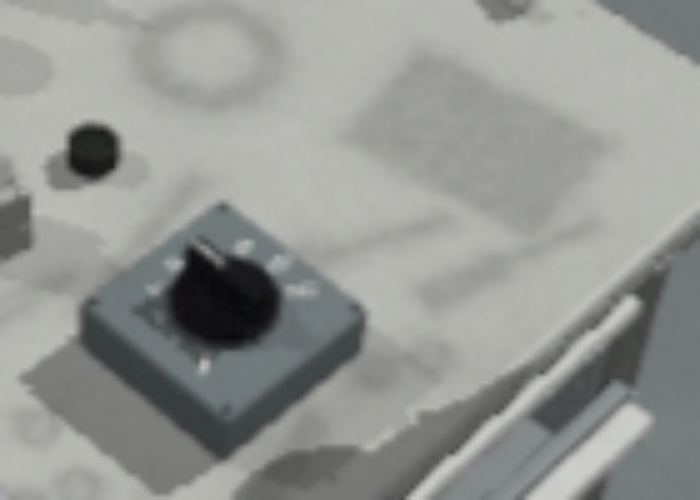

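Run:
```python
from h import *
job_done(); st('end')
```

```text
the job is handed in; nothing more can be done
the job is handed in; nothing more can be done
```

The job is handed in, at about 68 s of the 210 s on the robot's clock; it gives no verdict.

- **Selector cleared:** I found it at 6 and turned it back to zero. The top picture then showed the pointer on the line mark.
- **Bars loaded:** There were four bars. I put one in each bay, pushed against the fence and then the left stop block until the force rose.
- **Selector set:** I then clicked it up to 4. The last top view showed the pointer on the fourth dot mark.
- **Bar positions:** The last top view put every bar within about 0.6 mm of home in the jig plane and within 0.005 rad of the jig's axis. I did not measure height separately. In the scene view taken just before I set the selector, all four bars lie flat.
- **Bystanders:** The V-block, ring and loupe look unmoved in the pictures, and the arm was clear of everything at hand-in.

- **Failed slide:** The first slide of the first bar stopped at once, because the plate contact tripped the force limit. I lifted about half a millimetre and repeated it, and it seated normally.
- **Knob aim:** My first estimate of the knob's centre was about 2 mm off. That gave a sideways load of roughly 25 N on the first turn, and I corrected it for the second turn.

No bar was seen knocked aside, and I noticed no grip slackening.

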